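# Unlock the pantry box and hold the lock open

### The arm

A 7-joint arm with a two-finger parallel gripper is mounted at the origin on the work surface. World frame = base frame: x ahead of the robot, y to its left, z up, the work surface at z = 0. Lengths are in m, angles in rad, forces in N, time in s.
With the tool pointing down it reaches from about 0.4 to 0.85 m from the base axis. Payload 4.5 kg.
Tool frame: the origin (TCP) lies between the finger pads, 19 mm behind the fingertips; this is the grasp point; y points along the fingers, z is the direction in which the jaws open and shut, and the axes are right-handed (so a half turn about y gives the same grasp; the last joint's range is limited). The gripper opens to 88 mm and grips with 3 to 60 N. Pads are 18 mm wide; open, the fingers measure 123 mm over their backs; the gripper's body (75 mm by 187 mm) begins 45 mm behind the grasp point.
Start: joints at [-1.253, 0.689, -0.195, 1.565, 0.157, 0.902, -0.215], TCP at [0.175, 0.6, 0.257] pointing down, gripper open.
Joint ranges: [-3.01, 3.01], [-0.46, 2.08], [-1.47, 1.51], [0.13, 2.56], [-1, 4.14], [0.04, 2.09], [-2.66, 2.66]. Speed limits (rad/s): [2.57, 2.57, 3.14, 3.14, 3.14, 3.14, 3.14].

### API

Orientations are given as a unit quaternion [x, y, z, w].
In Python, from plant import r, snapshot, get_calibration, job, boxes_of gives the robot as it stands. The module is installed in compiled form; this text tells all that it offers.
- The arm moves only by the shell command python3 -m handwheel 'ROWS' [OPENING] [FORCE]. ROWS is JSON, a list that holds one entry, the list of rows, each a list of 6 numbers: the shift along the tool's x, y, z as a fraction of full scale, then the turn, a rotation vector about the tool's x, y, z as a fraction of full scale. In form: [[[x, y, z, wx, wy, wz], ...]]. A call has 1 to 12 rows; each row is the pose to reach, as a shift and turn from the pose commanded when the call began, along the tool's axes at that moment, turning the shorter way round; what a row does not reach only later rows make up. Full scale, the value 1, is 100 cm for a shift and 180 degrees for a turn. A row lasts 1/12 s, in which the tool goes at most 41.7 mm and 7.16 degrees, less where a joint would pass 70% of its speed; a pose out of reach is approached as far as the arm can. A call with a number of a shift or a turn outside -1 to 1 is refused whole. A call with a gripper value outside its range is refused whole. OPENING is the opening, from -1 (shut) to 1 (fully open), set as the call begins (- or left out, the last holds). The fingers move at their own pace and stop on an object; FORCE is the grip in N (left out, the last holds). Time passes only in rows, so rows that repeat a pose let the fingers close. It gives the time, the measured TCP pose, the force and the opening at its end, in the units of the state.
- r.get_state(): the state, without advancing time (a new reading comes with each control period).
- snapshot(name): name is "side" or "top"; returns the picture (384x512x3 uint8, red, green, blue); there is no depth.
- get_calibration(name): a dict with "fx", "fy", "cx", "cy" (pixels), "k1" (the pictures are not rectified: a ray, as slopes to the right and down, at radius r is drawn at 1 + k1 r^2 times it, then the intrinsics apply), "T" (4x4, takes a point from camera to world coordinates). Camera axes: x right, y down, z forward; pixel columns grow to the right and rows downward; lengths in m; the calibration is good to about 2 mm. A picture is of the moment at which its call begins. get_calibration takes no time and is no camera call.
- job.finish_job(): hands the job in, once; it reports no verdict.
Trained networks look in the newest picture that a camera, given by its name, has taken for a name from the list of things; names that differ only in an ending like _2 or _b are one class to them, and where a whole thing is asked for, a point or a joint stands for the part that bears it (a point fixed in the world has none). Each returns a list of dicts, best first, with "confidence" (0 to 1); they miss things now and then, are a little off and sometimes report something else, mostly with a low value. They report only what shows in the picture. A call takes as long as a camera call. They do not tell look-alikes from the thing itself.
- boxes_of(thing, camera): "bbox" ([left, top, right, bottom] in pixels, round what is visible of it).
The state is a dict: "clock": time; "q": joint angles; "qd": joint speeds; "joint_torque": joint torques, N m; "tool_pos": TCP position; "eef_rot": TCP orientation; "contact_force": force on the tool from outside, world axes, zero at the start; "moment": the same for the moment, N m; "opening": opening from 0.0 (shut) to 1.0 (fully open).
Only numpy, scipy, OpenCV 4.12 (cv2) and the standard library are available. Lean on these libraries where they do the work, as an engineer would, in place of code of your own. Each camera call takes 0.05 s, during which the arm holds its last target. There are 200 camera calls.

### The job

Take the key with the broad flat rectangular head from the wooden key stand (not the one with the round knob head), push it fully home into the keyway on top of the locked pantry box - the pins are sticky, so wiggle it if it binds - and only then turn it clockwise, seen from above, a quarter turn to its stop. The lock springs back, so finish still gripping the key and holding it turned, so that I can lift the lid; leave the other key, the can, the jar and the carton where they are.

Things in the scene. Friction and masses are not known exactly. Their poses are not given: they have to be found in the camera images.
- key: The key to use, loose, 50 g, upright in one of the stand's two slots. Origin at the blade's lower tip; z up to the head, x along the width, y through the thickness. Steel blade 36 mm long, 14 wide, 4.5 thick. Black head: flat rectangular paddle 36 wide, 10 thick, 34 tall, 36 to 70 above the tip; grip it across the 10. Half a turn about z makes no difference to it.
- key_tip (a point): Lower tip of the key's blade (the key's origin), axes as the key's. The lowest 6 mm of the blade are thinner (3.5) and bevelled in width from 14 down to 6 at the tip.
- key_grip (a point): Point inside the key's head, 60 mm above the tip, 10 below the head's top: a good place for the TCP (the fingertips then stay 5 above the stand, and 7 above the plug with the key home).
- other_key: A key to leave alone, in the other slot of the stand: 12 wide blade and a round black knob head, 24 in diameter, 22 tall, upright axis. Origin at its blade tip.
- stand: Pale wooden key stand fixed to the counter, 160 (x) by 60 (y) by 40 mm tall, origin under its centre. Two slots 17 by 7.5, long side along the stand's x, at x = -35 and +35; which key is in which varies. A key's head rests on the stand's top, its tip 4 above the counter; lift it straight up by more than 36.
- box: Grey steel pantry box fixed to the counter, 220 (x) by 200 (y) by 100 mm tall, origin under its centre. On its top, at x = +45, y = 0, a round dark collar (66 outside diameter, top 134 above the counter) surrounds the brass lock plug. White lid panel on the -x part, held by a steel bolt along x.
- keyway (a point): Floor of the keyway, on the plug's axis, 106 mm above the counter; turns with the plug. The keyway is a slot 17 (along x) by 6.5 (y), 34 deep. The key is home when its tip stands on this floor (head then 2 above the plug). Two sprung sticky pins jut 4 into the slot from its short ends, 17 and 9 above the floor; the bevelled tip must push them aside.
- mouth (a point): Centre of the keyway's mouth, on the plug's axis, 140 mm above the counter; axes as keyway. The upper 6 of the slot flare to 25 by 14.5 here. Pushing the key in takes some 5 to 15 N at the pins and may bind; moving it side to side by 1 mm or rocking its yaw a few degrees while pushing eases it.
- plug (a joint): Turn of the brass plug (38 by 30 mm top) about its upright axis, rad: 0 at rest, the keyway's long side then along the box's x; grows CLOCKWISE seen from above to a hard stop at 1.5. A spring turns it back unless held (0.12 N m at the stop). The key has 0.15 rad of play, so the gripper must turn 0.15 to 0.25 farther than the plug.
- can: Food can, 68 diameter, 100 tall, loose on the counter, origin under its centre. Leave it alone.
- jar: Jar, 60 diameter, 85 tall, loose on the counter, origin under its centre. Leave it alone.
- carton: Small carton 60 by 90 by 120 tall, loose on the counter, origin under its centre. Leave it alone.
Not all that is in view belongs to the job. Of the things shaped like the key, the black one is meant.

How it is judged:
On the way, in this order (a step that is already met when the one before it is completed fails the run):
1. the key is lifted out of the stand (distance of key from where it was at the start of the episode above 0.045 m and contact force between the fingers and key above 1 N), for 0.1 s.
2. the key is fully home in the keyway before the plug is turned (z of key_tip in the frame of keyway between -0.004 and 0.004 m and horizontal distance between key_tip and keyway below 0.004 m and angle between the z axis of key and the z axis of keyway, either way round below 0.15 rad and value of joint plug below 0.35 rad), for 0.2 s.
3. the key, fully home, has turned the plug a quarter (z of key_tip in the frame of keyway between -0.004 and 0.004 m and horizontal distance between key_tip and keyway below 0.004 m and angle between the z axis of key and the z axis of keyway, either way round below 0.15 rad and value of joint plug above 1.25 rad), for 0.2 s.
At the end, for the whole second after the job is handed in: The key stands fully home (tip within 4 mm of the keyway floor and axis, upright within 0.15 rad), the plug is turned clockwise past 1.25 rad and at rest, and the fingers still grip the key (over 1 N), all through the last second (all of step 3 and contact force between the fingers and key above 1 N and velocity of joint plug below 0.2 rad/s); the arm keeps its last pose, push and grip.
It fails at once if the other key is moved (distance of other_key from where it was at the start of the episode above 0.02 m).
It fails at once if the can is moved (distance of can from where it was at the start of the episode above 0.03 m).
It fails at once if the jar is moved (distance of jar from where it was at the start of the episode above 0.03 m).
It fails at once if the carton is moved (distance of carton from where it was at the start of the episode above 0.03 m).
It also fails if it takes over 64 s, if anything falls off the work surface, if the arm or the gripper's body presses on something with over 40 N, if the wrist force passes 120 N, or if a joint passes its speed limit or range.

## Working session

There is one attempt and no reset: what is moved stays moved. The work goes in short steps, Python scripts to look and compute and a shell command to move; the robot and the scene stay as the last step left them, time stands still between calls to the robot, and variables do not carry over. Pictures are saved under pics/ and viewed, about 8 in all and at most 12, crops included, and the job is handed in when it is done.

```bash
mkdir -p pics; python3 - <<'E'
from plant import *
import cv2,numpy as np
for n in("top","side"):
    im=snapshot(n); cv2.imwrite(f"pics/{n}0.png",im[:,:,::-1])
    c=get_calibration(n); print(n,c)
    for t in("key","other_key","stand","box","plug"):
        print(t,[(np.round(b["bbox"]),round(b["confidence"],2)) for b in boxes_of(t,n)][:4])
s=r.get_state();print(s)
a=cv2.imread("pics/top0.png");b=cv2.imread("pics/side0.png")
E
```

```text
top {'fx': 434.7511274754021, 'fy': 434.7511274754021, 'cx': 250.16582823639817, 'cy': 189.92840065744713, 'k1': 0.022205318293609225, 'T': array([[-0.02294972, -0.99413247,  0.10570689,  0.45286395],
       [-0.99962176,  0.02442118,  0.01264672,  0.00561401],
       [-0.01515401, -0.10537667, -0.99431691,  1.20469942],
       [ 0.        ,  0.        ,  0.        ,  1.        ]])}
key [(array([336., 241., 348., 258.]), 0.63), (array([311., 213., 317., 227.]), 0.47), (array([338., 196., 349., 201.]), 0.43)]
other_key [(array([307., 192., 316., 201.]), 0.41)]
stand [(array([299., 177., 328., 237.]), 0.71)]
box [(array([117., 151., 224., 254.]), 0.9)]
plug [(array([164., 176., 184., 195.]), 0.49)]
side {'fx': 475.6012096454722, 'fy': 475.6012096454722, 'cx': 247.27387288092916, 'cy': 195.04414584371372, 'k1': -0.03315835427007634, 'T': array([[ 0.7505398 , -0.37254917,  0.54579952,  0.02892339],
       [-0.66064758, -0.4421645 ,  0.60665916, -0.59777913],
       [ 0.01532281, -0.81590298, -0.57798577,  0.65540577],
       [ 0.        ,  0.        ,  0.        ,  1.        ]])}
key [(a
[... 328 characters left out ...]
126., 203., 140.]), 0.53)]
{'clock': 0.6, 'q': array([-1.25321495,  0.68908502, -0.19463009,  1.56528038,  0.15727442,
        0.90252029, -0.21509972]), 'qd': array([-0.00096327, -0.00208643, -0.0002969 , -0.00236583, -0.00086422,
       -0.00034943, -0.00156989]), 'joint_torque': array([ 6.51473601e-04, -5.27246976e+01, -1.26664247e+00, -1.53679812e+01,
       -5.19963610e-02, -6.01939118e-04,  2.86914599e-05]), 'tool_pos': array([0.1749545 , 0.60003946, 0.25745808]), 'eef_rot': array([-0.69996935,  0.09999827, -0.09997348,  0.70003468]), 'contact_force': array([-0.07126348,  0.33810479, -0.22237053]), 'moment': array([-0.01428781,  0.00367092, -0.05027392]), 'opening': 1.0023570151741734}
```

View pics/top0.png

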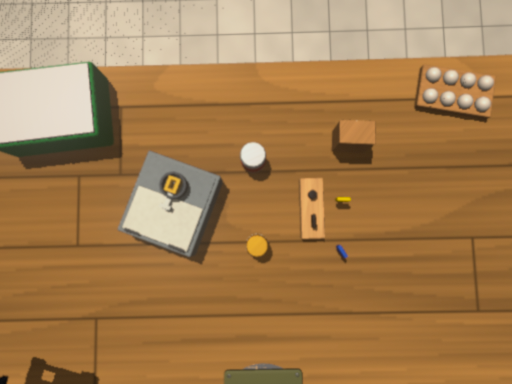

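View pics/side0.png

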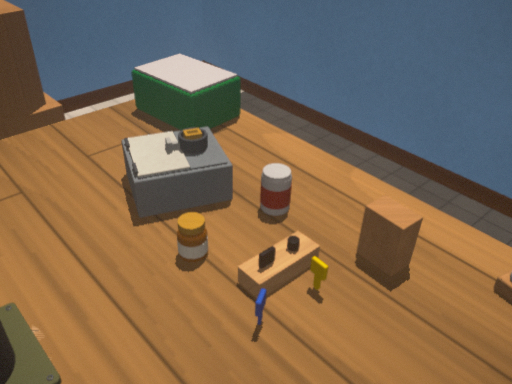

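Candidates for the key: the black paddle at top (314,221)/side (267,257), the black round knob at top (312,195), a yellow key at (343,200) and a blue key at (342,253). I choose the black paddle and will check it in a close crop and measure it.

```bash
cat > h.py <<'E'
import numpy as np,cv2
from plant import *
from scipy.spatial.transform import Rotation as R
def ray(n,uv):
    c=get_calibration(n);K=np.array([[c["fx"],0,c["cx"]],[0,c["fy"],c["cy"]],[0,0,1.]])
    p=cv2.undistortPoints(np.float64(uv).reshape(-1,1,2),K,np.array([c["k1"],0,0,0.]))[:,0]
    d=np.c_[p,np.ones(len(p))]@c["T"][:3,:3].T
    return c["T"][:3,3],d
def onz(n,uv,z):
    o,d=ray(n,uv);return o+d*((z-o[2])/d[:,2])[:,None]
def px(n,P):
    c=get_calibration(n);K=np.array([[c["fx"],0,c["cx"]],[0,c["fy"],c["cy"]],[0,0,1.]])
    M=np.linalg.inv(c["T"]);return cv2.projectPoints(np.float64(P).reshape(-1,1,3),cv2.Rodrigues(M[:3,:3])[0],M[:3,3],K,np.array([c["k1"],0,0,0.]))[0][:,0]
E
python3 - <<'E'
from h import *
t=cv2.imread("pics/top0.png");s=cv2.imread("pics/side0.png")
g=lambda im,x,y,w,h,f:cv2.resize(im[y:y+h,x:x+w],None,fx=f,fy=f,interpolation=cv2.INTER_CUBIC)
A=np.hstack([g(t,112,145,110,115,4)[:400,:400],g(t,280,170,80,80,5)])
B=np.hstack([g(s,150,110,100,80,4),g(s,230,225,100,80,4)])
cv2.imwrite("pics/c1.png",np.vstack([A[:,:],B[:280]])[:680])
cv2.imwrite("pics/c1.png",cv2.resize(np.vstack([A,B]),(600,540)) if 0 else np.vstack([A,B])[:600+0])
# stand dark segmentation
gray=cv2.cvtColor(t,cv2.COLOR_BGR2GRAY)
hsv=cv2.cvtColor(t,cv2.COLOR_BGR2HSV)
sub=np.zeros_like(gray);sub[210:234,306:322]=1
m=((gray<50)&(sub>0)).astype(np.uint8);ys,xs=np.nonzero(m)
print("paddle px",xs.mean(),ys.mean(),len(xs),cv2.minAreaRect(np.c_[xs,ys].astype(np.float32)))
sub[:]=0;sub[186:205,304:322]=1;ys,xs=np.nonzero((gray<50)&(sub>0));print("knob",xs.mean(),ys.mean())
# brass
b=(hsv[...,0]>15)&(hsv[...,0]<32)&(hsv[...,1]>170);sub[:]=0;sub[170:200,158:190]=1
ys,xs=np.nonzero(b&(sub>0));print("brass",len(xs),xs.min(),xs.max(),ys.min(),ys.max(),xs.mean(),ys.mean(),cv2.minAreaRect(np.c_[xs,ys].astype(np.float32)))
# box corners top plane
print(onz("top",[[150,152],[220,180],[190,255],[119,230]],.1).round(3))
E
```

```text
paddle px nan nan 0 ((0.0, 0.0), (0.0, 0.0), 0.0)
knob nan nan
brass 155 164 179 176 192 171.74193548387098 184.03870967741935 ((171.7586212158203, 184.10342407226562), (12.627283096313477, 15.227017402648926), 21.801406860351562)
[[0.675 0.276 0.1  ]
 [0.598 0.096 0.1  ]
 [0.409 0.175 0.1  ]
 [0.476 0.355 0.1  ]]<stdin>:13: RuntimeWarning: Mean of empty slice.
  ret = ret.dtype.type(ret / rcount)
<stdin>:14: RuntimeWarning: Mean of empty slice.
```

View pics/c1.png

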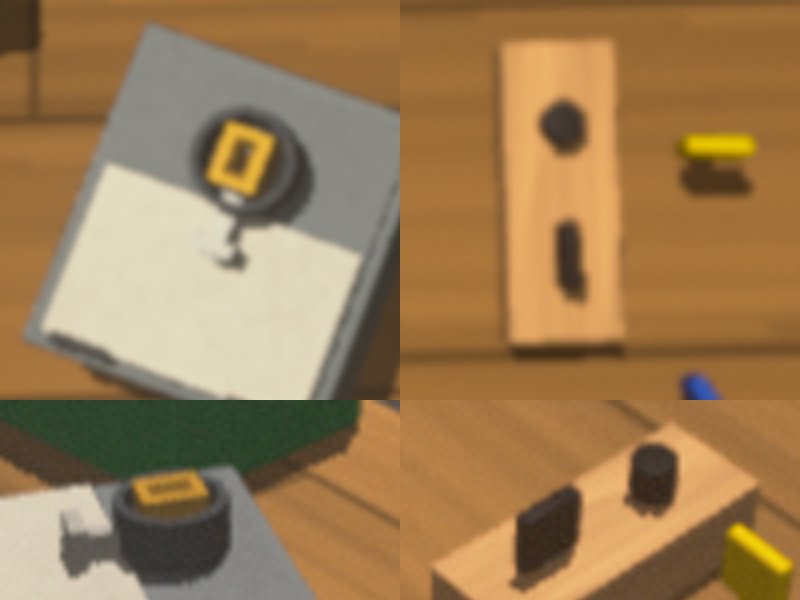

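The crop shows that the paddle head at top (314,221)/side (267,257) is the flat black key, with the round knob beside it. The brass plug with its slot is at top (172,184.5)/side (192.5,132).

```bash
cat >> h.py <<'E'
def tri(uvt,uvs):
    A=[];b=[]
    for n,uv in(("top",uvt),("side",uvs)):
        o,d=ray(n,[uv]);d=d[0]/np.linalg.norm(d);P=np.eye(3)-np.outer(d,d);A.append(P);b.append(P@o)
    return np.linalg.lstsq(np.vstack(A),np.hstack(b),rcond=None)[0]
E
python3 - <<'E'
from h import *
c=onz("top",[[300,178],[323,177.6],[325,238.6],[302,239]],.04);print("stand",c.round(4),c.mean(0).round(4))
x=(c[0]+c[1]-c[2]-c[3])/2;print("len",np.linalg.norm(x),"yaw",np.degrees(np.arctan2(x[1],x[0])))
u=x/np.linalg.norm(x);print("slots",(c.mean(0)+.035*u).round(4),(c.mean(0)-.035*u).round(4))
print("paddle top face @.074 from px(313.6,219.5)",onz("top",[[313.6,219.5]],.074).round(4), "side top mid (268,250)",onz("side",[[268,249]],.074).round(4))
print("brass",onz("top",[[172,184.5]],.14).round(4),onz("side",[[192.5,132.5]],.14).round(4),"tri",tri([172,184.5],[192.5,132.5]).round(4))
b=onz("top",[[150,152],[220,180],[190,255],[119,230]],.1);m=b.mean(0);x=(b[0]+b[1]-b[2]-b[3]);y=b[0]+b[3]-b[1]-b[2]
print("box",m.round(4),np.linalg.norm(x)/2,np.linalg.norm(y)/2,np.degrees([np.arctan2(x[1],x[0]),np.arctan2(-y[0],y[1])]));u=x/np.linalg.norm(x);print("axis",m+.045*u)
q=np.float64([[217,122],[276,136],[258,195],[205,178]])
q=q/4+[112,145];p=onz("top",q,.14);print("brass corners yaw",np.degrees([np.arctan2(*(p[0]-p[3])[[1,0]]),np.arctan2(*(p[1]-p[2])[[1,0]])]),p.mean(0))
Rm=R.from_quat(r.get_state()["eef_rot"]).as_matrix();print(Rm.round(3))
E
```

```text
stand [[ 0.6057 -0.1147  0.04  ]
 [ 0.6053 -0.1765  0.04  ]
 [ 0.442  -0.1751  0.04  ]
 [ 0.4423 -0.1142  0.04  ]] [ 0.5238 -0.1451  0.04  ]
len 0.16336962624896686 yaw -0.3228842401519742
slots [ 0.5588 -0.1453  0.04  ] [ 0.4888 -0.1449  0.04  ]
paddle top face @.074 from px(313.6,219.5) [[ 0.492  -0.1425  0.074 ]] side top mid (268,250) [[ 0.4943 -0.1398  0.074 ]]
brass [[0.5843 0.212  0.14  ]] [[0.5836 0.2108 0.14  ]] tri [0.5844 0.2121 0.1392]
box [0.5396 0.2256 0.1   ] 0.20903179236225772 0.19377105893151358 [-22.04998082 -21.88429556]
axis [0.58135379 0.20869122 0.1       ]
brass corners yaw [-12.20952461 -17.29719247] [0.58448829 0.2125949  0.14      ]
[[ 0.96 -0.    0.28]
 [-0.28  0.    0.96]
 [-0.   -1.    0.  ]]
```

```bash
python3 -m handwheel '[[[0.36,0,-0.26,0,0,0],[0.36,0,-0.26,0,0,0],[0.36,0,-0.26,0,0,0],[0.36,0,-0.26,0,0,0],[0.36,0,-0.26,0,0,0],[0.36,0,-0.26,0,0,0],[0.51,0.08,-0.624,0,-0.089,0],[0.51,0.08,-0.624,0,-0.089,0],[0.51,0.08,-0.624,0,-0.089,0],[0.51,0.08,-0.624,0,-0.089,0],[0.51,0.08,-0.624,0,-0.089,0],[0.51,0.08,-0.624,0,-0.089,0]]]' 0.1 20; python3 -c "
from h import *
s=r.get_state();print(s['q'].round(3));print(R.from_quat(s['eef_rot']).as_matrix().round(3))"
```

```text
clock: 1.6
tool_pos: [0.3993, 0.1637, 0.2226]
eef_rot: [-0.707, 0.001, -0.002, 0.707]
contact_force: [0.9, 0.8, -0.2]
opening: 0.548
[-0.285  0.52  -0.317  2.159  0.326  0.505  0.718]
[[ 1.     0.001  0.004]
 [-0.004  0.001  1.   ]
 [ 0.001 -1.     0.001]]
```

```bash
python3 -m handwheel '[[[0.092,0.07,-0.306,0,0,0],[0.092,0.07,-0.306,0,0,0],[0.092,0.07,-0.306,0,0,0],[0.092,0.07,-0.306,0,0,0],[0.092,0.07,-0.306,0,0,0],[0.092,0.07,-0.306,0,0,0],[0.092,0.07,-0.306,0,0,0],[0.092,0.07,-0.306,0,0,0],[0.092,0.07,-0.306,0,0,0],[0.092,0.07,-0.306,0,0,0],[0.092,0.07,-0.306,0,0,0],[0.092,0.07,-0.306,0,0,0]]]'; python3 - <<'E'
from h import *
s=r.get_state();print(s['tool_pos'].round(4),s['q'].round(3));print(R.from_quat(s['eef_rot']).as_matrix().round(3))
a=snapshot("side")[:,:,::-1];print(boxes_of("key","side")[:3])
f=lambda im,x,y:cv2.resize(im[y:y+130,x:x+130],None,fx=4,fy=4,interpolation=cv2.INTER_CUBIC)
cv2.imwrite("pics/c2.png",f(a,210,190))
E
```

```text
clock: 2.6
tool_pos: [0.4897, -0.1392, 0.1529]
eef_rot: [-0.707, 0.0, -0.001, 0.707]
contact_force: [-0.5, 0.7, -0.3]
opening: 0.549
[ 0.4897 -0.1392  0.1529] [ 0.396  0.722 -0.34   2.003  0.481  0.494  1.275]
[[ 1.     0.     0.001]
 [-0.001  0.001  1.   ]
 [ 0.    -1.     0.001]]
[{'bbox': [310.1, 259.5, 326.4, 289.0], 'confidence': 0.95}, {'bbox': [256.9, 289.3, 267.9, 322.9], 'confidence': 0.82}, {'bbox': [258.9, 249.8, 276.4, 268.1], 'confidence': 0.6}]
```

View pics/c2.png

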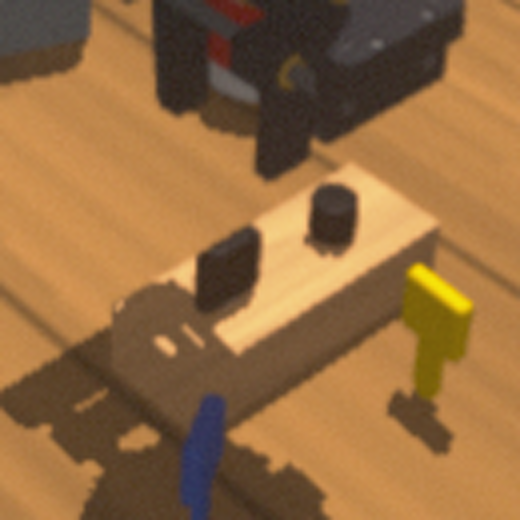

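The crop shows the gripper above and in line with the stand, with the paddle at side (267,257) below the jaws. I go down and close.

```bash
python3 -m handwheel '[[[0.001,0.03,-0.002,0,0,0],[0.001,0.06,-0.002,0,0,0],[0.001,0.08,-0.002,0,0,0],[0.001,0.087,-0.002,0,0,0],[0.001,0.087,-0.002,0,0,0],[0.001,0.087,-0.002,0,0,0],[0.001,0.087,-0.002,0,0,0]]]'
```

```text
clock: 3.28
tool_pos: [0.4914, -0.1427, 0.0667]
eef_rot: [0.707, -0.001, 0.002, -0.707]
contact_force: [0.9, 0.2, 0.3]
opening: 0.55
```

```bash
python3 -m handwheel '[[[0,0.002,0,0,0,0],[0,0.002,0,0,0,0],[0,0.002,0,0,0,0],[0,0.002,0,0,0,0],[0,0.002,0,0,0,0],[0,0.002,0,0,0,0],[0,0.002,0,0,0,0],[0,0.002,0,0,0,0],[0,0.002,0,0,0,0],[0,0.002,0,0,0,0]]]' -1 40; python3 - <<'E'
from h import *
s=r.get_state();print(s['tool_pos'].round(4),s['contact_force'],s['opening']*88)
E
```

```text
clock: 4.12
tool_pos: [0.4906, -0.143, 0.0636]
eef_rot: [-0.707, 0.001, -0.002, 0.707]
contact_force: [0.5, -0.1, 3.3]
opening: 0.108
[ 0.4906 -0.143   0.0636] [ 0.49217877 -0.08796522  3.32460384] 9.462236187968564
```

```bash
python3 -m handwheel '[[[0,-0.02,0,0,0,0],[0,-0.05,0,0,0,0],[0,-0.08,0,0,0,0],[0,-0.11,0,0,0,0],[0,-0.14,0,0,0,0],[0,-0.16,0,0,0,0],[0,-0.16,0,0,0,0],[0,-0.16,0,0,0,0],[0,-0.16,0,0,0,0]]]'; python3 - <<'E'
from h import *
a=snapshot("side")[:,:,::-1]
s=r.get_state();print(s['tool_pos'].round(4),R.from_quat(s['eef_rot']).as_matrix().round(3).tolist(),s['contact_force'],s['opening']*88)
p=s['tool_pos'];print(px("side",[p,p-[0,0,.06]]))
u,v=px("side",[p])[0].astype(int)
cv2.imwrite("pics/c3.png",cv2.resize(a[v-60:v+70,u-60:u+70],None,fx=4,fy=4,interpolation=cv2.INTER_CUBIC));print(u-60,v-60)
E
```

```text
clock: 4.87
tool_pos: [0.4898, -0.1431, 0.2225]
eef_rot: [-0.707, 0.002, -0.001, 0.707]
contact_force: [0.1, -0.9, -0.5]
opening: 0.109
[ 0.4896 -0.143   0.2222] [[1.0, -0.003, 0.004], [-0.004, 0.0, 1.0], [-0.003, -1.0, 0.0]] [ 0.53703789  0.34988584 -0.22200204] 9.668454926027003
[[270.90089013 183.29317839]
 [269.3538556  212.45051762]]
210 123
```

View pics/c3.png

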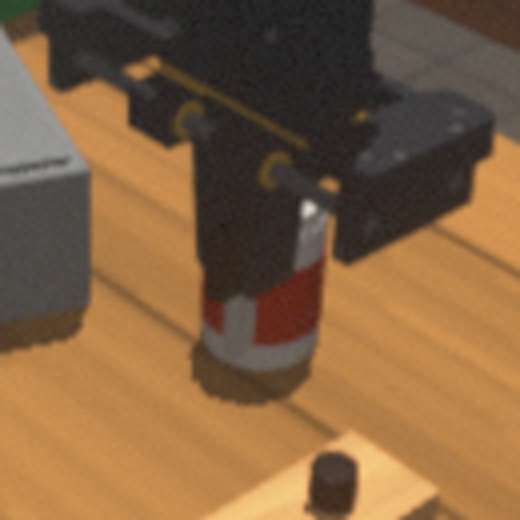

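The blade tip shows at side (270,211), 1–2 px from the predicted (269,212), so the key hangs straight and centred in the jaws. I carry it over the lock.

```bash
python3 -m handwheel '[[[0.094,0,0.355,0,0.121,0],[0.094,0,0.355,0,0.121,0],[0.094,0,0.355,0,0.121,0],[0.094,0,0.355,0,0.121,0],[0.094,0,0.355,0,0.121,0],[0.094,0,0.355,0,0.121,0],[0.094,0,0.355,0,0.121,0],[0.094,0,0.355,0,0.121,0],[0.094,0,0.355,0,0.121,0],[0.094,0,0.355,0,0.121,0],[0.094,0,0.355,0,0.121,0],[0.094,0,0.355,0,0.121,0]]]'; python3 - <<'E'
from h import *
b=snapshot("top")[:,:,::-1];a=snapshot("side")[:,:,::-1]
s=r.get_state();M=R.from_quat(s['eef_rot']).as_matrix();p=s['tool_pos'];print(p.round(4),M.round(3).tolist(),s['q'].round(2),np.degrees(np.arctan2(M[1,0],M[0,0])),s['opening']*88)
print(px("side",[p+M[:,1]*.06,[.584,.212,.14]]))
f=lambda im,x,y:cv2.resize(im[y:y+100,x:x+100],None,fx=4,fy=4,interpolation=cv2.INTER_CUBIC)
cv2.imwrite("pics/c4.png",f(a,140,70))
E
```

```text
clock: 5.92
tool_pos: [0.5852, 0.2103, 0.2218]
eef_rot: [0.695, -0.136, 0.134, -0.693]
contact_force: [-0.6, -1.9, -1.0]
opening: 0.107
[0.5857 0.2091 0.2226] [[0.926, -0.002, 0.377], [-0.377, -0.003, 0.926], [-0.001, -1.0, -0.003]] [-0.27  0.73 -0.27  1.61  0.24  0.84  0.55] -22.160975785321106 9.827760567008042
[[193.22772403 123.67205712]
 [192.34179605 132.25575818]]
```

View pics/c4.png

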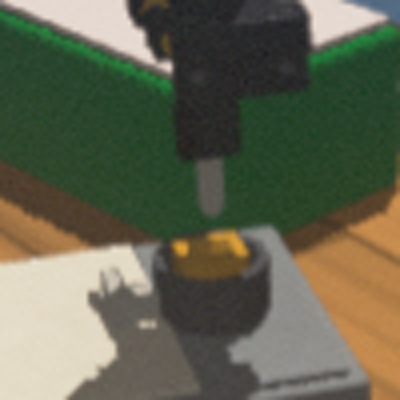

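Tip is at side (193,124), as predicted, and the plug mouth is directly below at about (192,133). I descend slowly.

```bash
python3 -m handwheel '[[[0,0.008,0,0,0,0],[0,0.016,0,0,0,0],[0,0.02,0,0,0,0],[0,0.022,0,0,0,0],[0,0.024,0,0,0,0],[0,0.024,0,0,0,0]]]'; python3 -c "
from h import *
for i in range(3):
  s=r.get_state();print(s['tool_pos'].round(4),s['contact_force'].round(1),s['moment'].round(2));snapshot('side')"
```

```text
clock: 6.52
tool_pos: [0.5859, 0.2115, 0.1991]
eef_rot: [0.694, -0.135, 0.135, -0.694]
contact_force: [-0.7, -0.7, 0.3]
opening: 0.107
[0.5859 0.2115 0.1991] [-0.7 -0.7  0.3] [-0.05  0.01 -0.01]
[0.586  0.2116 0.1994] [0.3 0.3 0.2] [-0.04  0.07 -0.01]
[0.5862 0.2117 0.1997] [-0.8 -0.1 -1. ] [ 0.01 -0.01  0.01]
```

```bash
python3 -m handwheel '[[[-0.0015,0.002,-0.0005,0,0,0],[-0.0015,0.004,-0.0005,0,0,0],[-0.0015,0.006,-0.0005,0,0,0],[-0.0015,0.008,-0.0005,0,0,0],[-0.0015,0.010,-0.0005,0,0,0],[-0.0015,0.010,-0.0005,0,0,0]]]'; python3 -c "
from h import *
for i in range(3):
  s=r.get_state();print(s['tool_pos'].round(4),s['contact_force'].round(1),s['moment'].round(2));snapshot('side')"
```

```text
clock: 7.17
tool_pos: [0.5845, 0.2122, 0.1892]
eef_rot: [-0.694, 0.135, -0.135, 0.694]
contact_force: [0.3, 1.2, -0.6]
opening: 0.108
[0.5845 0.2122 0.1892] [ 0.3  1.2 -0.6] [ 0.32 -0.15 -0.03]
[0.5845 0.2121 0.1893] [ 0.2  2.1 -1.2] [ 0.3  -0.12  0.01]
[0.5845 0.2121 0.1894] [ 0.6  1.5 -1.5] [ 0.31 -0.06 -0.03]
```

```bash
python3 -m handwheel '[[[0,0.002,0.0005,0,0,0],[0,0.004,0.0005,0,0,0],[0,0.006,0.0005,0,0,0],[0,0.008,0.0005,0,0,0],[0,0.010,0.0005,0,0,0],[0,0.010,0.0005,0,0,0]]]'; python3 -c "
from h import *
for i in range(3):
  s=r.get_state();print(s['tool_pos'].round(4),s['contact_force'].round(1),s['moment'].round(2));snapshot('side')"
```

```text
clock: 7.82
tool_pos: [0.5843, 0.2128, 0.1792]
eef_rot: [-0.694, 0.135, -0.135, 0.694]
contact_force: [0.5, 2.8, -0.9]
opening: 0.109
[0.5843 0.2128 0.1792] [ 0.5  2.8 -0.9] [ 0.59  0.05 -0.01]
[0.5843 0.2127 0.1792] [ 0.5  3.1 -1.2] [ 0.66 -0.08  0.03]
[0.5843 0.2127 0.1792] [ 0.1  2.9 -0.7] [ 0.71 -0.02 -0.  ]
```

Lateral force is +3 N in y, so I ease that way and keep pushing with a small wiggle.

```bash
python3 -m handwheel '[[[0,0.000,0.001,0,0,0],[0.0005,0.002,0.001,0,0.008,0],[-0.0005,0.004,0.001,0,-0.008,0],[0.0005,0.006,0.001,0,0.008,0],[-0.0005,0.008,0.001,0,-0.008,0],[0,0.010,0.001,0,0,0],[0,0.010,0.001,0,0,0]]]'; python3 -c "
from h import *
for i in range(3):
  s=r.get_state();print(s['tool_pos'].round(4),s['contact_force'].round(1),s['moment'].round(2));snapshot('side')"
```

```text
clock: 8.55
tool_pos: [0.5853, 0.2128, 0.1705]
eef_rot: [0.694, -0.135, 0.136, -0.694]
contact_force: [-1.3, 0.2, 5.7]
opening: 0.109
[0.5853 0.2128 0.1705] [-1.3  0.2  5.7] [0.09 0.42 0.03]
[0.5854 0.2126 0.1705] [-2.1  0.3  5.9] [0.07 0.4  0.02]
[0.5854 0.2126 0.1705] [-0.1  0.8  5.2] [0.15 0.29 0.02]
```

```bash
python3 -m handwheel '[[[0.0005,0.002,0,0,0.012,0],[-0.001,0.003,0,0,-0.012,0],[0.0005,0.004,0,0,0.012,0],[-0.001,0.005,0,0,-0.012,0],[0.0005,0.006,0,0,0.012,0],[-0.001,0.006,0,0,-0.012,0],[0,0.006,0,0,0,0],[0,0.006,0,0,0,0]]]'; python3 -c "
from h import *
for i in range(3):
  s=r.get_state();print(s['tool_pos'].round(4),s['contact_force'].round(1),s['moment'].round(2));snapshot('side')"
```

```text
clock: 9.37
tool_pos: [0.586, 0.2123, 0.1653]
eef_rot: [0.694, -0.135, 0.137, -0.694]
contact_force: [-2.2, -0.3, 11.4]
opening: 0.113
[0.586  0.2123 0.1653] [-2.2 -0.3 11.4] [-0.12  0.52 -0.04]
[0.586  0.2124 0.1653] [-2.1 -0.8 10.8] [-0.12  0.45 -0.07]
[0.586  0.2124 0.1653] [-1.9 -0.4 10.9] [-0.16  0.48 -0.01]
```

```bash
python3 -m handwheel '[[[-0.0015,0.001,0,0,0.012,0],[0,0.002,0,0,-0.012,0],[-0.0015,0.003,0,0,0.012,0],[0,0.003,0,0,-0.012,0],[-0.0007,0.003,0,0,0,0],[-0.0007,0.003,0,0,0,0],[-0.0007,0.003,0,0,0,0]]]' -1 60; python3 - <<'E'
from h import *
a=snapshot("side")[:,:,::-1]
for i in range(2):
  s=r.get_state();print(s['tool_pos'].round(4),s['contact_force'].round(1),s['moment'].round(2));snapshot('side')
p=s['tool_pos'];M=R.from_quat(s['eef_rot']).as_matrix()
X=M[:,0]
print((px("side",[p+M[:,1]*h+X*w for h in(.019,.024,.026) for w in(-.018,.018)])-[140,80])*6)
cv2.imwrite("pics/c5.png",cv2.resize(a[80:170,140:240],None,fx=6,fy=6,interpolation=cv2.INTER_CUBIC))
E
```

```text
clock: 10.1
tool_pos: [0.5862, 0.2126, 0.1648]
eef_rot: [-0.694, 0.134, -0.138, 0.694]
contact_force: [-5.6, -2.2, 25.1]
opening: 0.107
[0.5862 0.2127 0.1648] [-4.2 -3.  24.9] [-0.64  1.15  0.03]
[0.5862 0.2126 0.1648] [-4.4 -1.8 26.4] [-0.62  1.16 -0.01]
[[271.15944363 304.48753297]
 [362.92108617 290.80933933]
 [271.99194367 316.16306349]
 [363.50706687 302.41775149]
 [272.3238364  320.81622889]
 [363.7406921  307.04432515]]
```

View pics/c5.png

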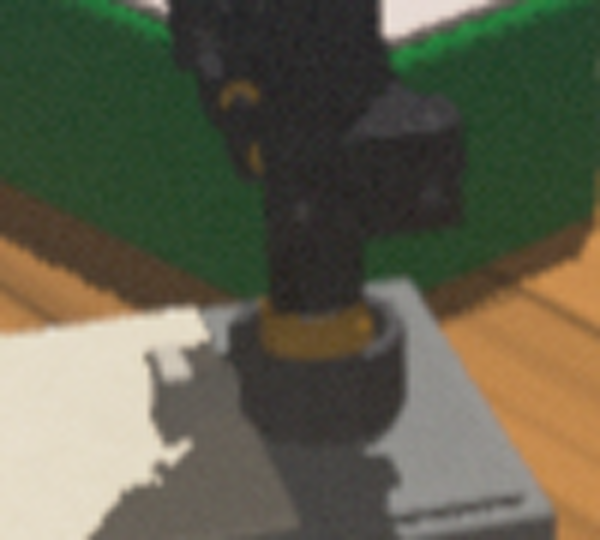

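Force climbed from 11 to 25 N over 0.5 mm, and the TCP is at z 0.165 (home is predicted at 0.166). In the picture the fingertips are just above the plug, so the key is on the floor. I ease the push and the side load, then start the turn.

```bash
python3 -m handwheel '[[[-0.001,-0.001,-0.0005,0,0,0],[-0.001,-0.001,-0.0005,0,0,0],[-0.001,-0.001,-0.0005,0,0.03,0],[-0.001,-0.001,-0.0005,0,0.06,0],[-0.001,-0.001,-0.0005,0,0.09,0],[-0.001,-0.001,-0.0005,0,0.12,0],[-0.001,-0.001,-0.0005,0,0.15,0],[-0.001,-0.001,-0.0005,0,0.18,0],[-0.001,-0.001,-0.0005,0,0.21,0],[-0.001,-0.001,-0.0005,0,0.24,0],[-0.001,-0.001,-0.0005,0,0.27,0],[-0.001,-0.001,-0.0005,0,0.27,0]]]'; python3 -c "
from h import *
for i in range(3):
  s=r.get_state();M=R.from_quat(s['eef_rot']).as_matrix();print(s['tool_pos'].round(4),s['contact_force'].round(1),s['moment'].round(3),np.degrees(np.arctan2(M[1,0],M[0,0])).round(1),s['opening']*88,s['q'][6],(M[:,1]).round(3));snapshot('side')"
```

```text
clock: 11.25
tool_pos: [0.5853, 0.2123, 0.165]
eef_rot: [-0.575, 0.409, -0.412, 0.577]
contact_force: [-2.5, -0.6, 20.0]
opening: 0.107
[0.5853 0.2123 0.165 ] [-2.5 -0.6 20. ] [-0.493  0.774  0.051] -71.0 9.403222918062369 -0.10076814735526446 [ 0.005 -0.001 -1.   ]
[0.5853 0.2122 0.165 ] [-2.9 -1.4 19. ] [-0.496  0.656  0.097] -70.8 9.682520446391715 -0.09853707736142574 [ 0.005 -0.001 -1.   ]
[0.5853 0.2122 0.165 ] [-2.8 -1.4 19.4] [-0.519  0.747  0.048] -70.7 9.671709323482958 -0.09801381113098859 [ 0.005 -0.001 -1.   ]
```

```bash
python3 -m handwheel '[[[0,0,0,0,0.03,0],[0,0,0,0,0.06,0],[0,0,0,0,0.09,0],[0,0,0,0,0.12,0],[0,0,0,0,0.15,0],[0,0,0,0,0.18,0],[0,0,0,0,0.21,0],[0,0,0,0,0.24,0],[0,0,0,0,0.26,0],[0,0,0,0,0.275,0],[0,0,0,0,0.275,0],[0,0,0,0,0.275,0]]]'; python3 - <<'E'
from h import *
a=snapshot("side")[:,:,::-1];b=snapshot("top")[:,:,::-1]
for i in range(3):
  s=r.get_state();M=R.from_quat(s['eef_rot']).as_matrix();print(s['tool_pos'].round(4),s['contact_force'].round(1),s['moment'].round(3),np.degrees(np.arctan2(M[1,0],M[0,0])).round(1),s['opening']*88,s['q'][6],(M[:,1]).round(3));snapshot('side')
f=lambda im,x,y:cv2.resize(im[y:y+90,x:x+80],None,fx=5,fy=5,interpolation=cv2.INTER_CUBIC)
cv2.imwrite("pics/c6.png",np.hstack([f(a,150,80),f(b,130,140)]))
E
```

```text
clock: 12.4
tool_pos: [0.5841, 0.2124, 0.165]
eef_rot: [0.352, -0.612, 0.613, -0.353]
contact_force: [-6.7, -0.7, 20.9]
opening: 0.109
[0.5842 0.2124 0.165 ] [-5.9 -1.4 21.6] [-0.367  1.248  0.221] -120.2 9.654223039955596 -0.7067082739277651 [ 0.002 -0.    -1.   ]
[0.5841 0.2124 0.165 ] [-5.9 -0.9 21. ] [-0.409  1.314  0.162] -120.2 9.577441018824322 -0.7066943014020524 [ 0.002  0.    -1.   ]
[0.5842 0.2124 0.165 ] [-5.8 -1.4 21.9] [-0.48   1.299  0.215] -120.2 9.21083433002655 -0.706643605091265 [ 0.002  0.    -1.   ]
```

View pics/c6.png

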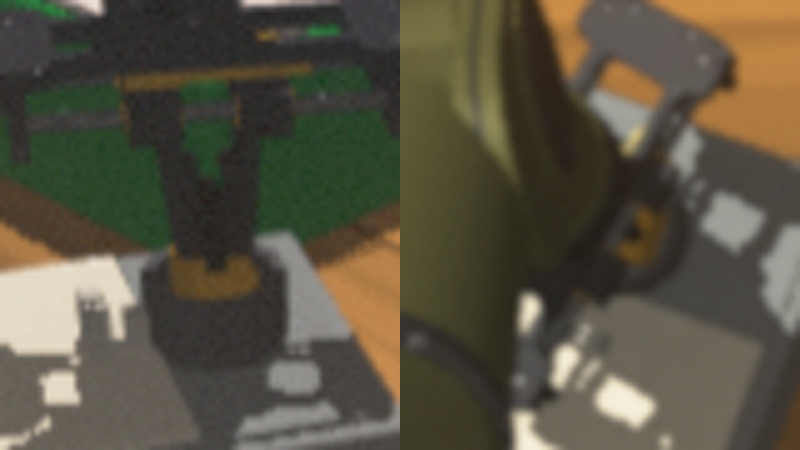

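The gripper has turned 98° and the key still sits just above the plug, the fingers on it. I add a 2° nudge to confirm the stop by torque.

```bash
python3 -m handwheel '[[[0,0,0,0,0.011,0],[0,0,0,0,0.011,0],[0,0,0,0,0.011,0],[0,0,0,0,0.011,0],[0,0,0,0,0.011,0],[0,0,0,0,0.011,0]]]'; python3 - <<'E'
from h import *
m=[]
for i in range(6):
  s=r.get_state();M=R.from_quat(s['eef_rot']).as_matrix();m.append(np.r_[s['tool_pos'],s['contact_force'],s['moment'],np.degrees(np.arctan2(M[1,0],M[0,0])),s['opening']*88]);snapshot('side')
print(np.mean(m,0).round(3))
E
```

```text
clock: 13.15
tool_pos: [0.5842, 0.2124, 0.165]
eef_rot: [0.341, -0.618, 0.619, -0.343]
contact_force: [-6.2, 0.8, 21.5]
opening: 0.108
[   0.584    0.212    0.165   -5.25    -0.525   21.323   -0.34     1.368
    0.378 -122.133    9.418]
```

Torque rose from 0.20 to 0.38 N m over 2°, so the plug is against its stop. I hand in.

```bash
python3 -c "
from plant import *
print(job.finish_job());s=r.get_state();print(s['clock'],s['moment'],s['opening'],s['tool_pos'])"
```

```text
the job is handed in; nothing more can be done
None
the job is handed in; nothing more can be done
```

The black flat-headed key is home in the pantry lock and turned clockwise to its stop. The arm is still gripping it at 60 N and holding it there. I handed the job in at about 13.5 s on the robot's clock, and it returned no verdict.

- **Key home:** the force rose from 11 to 25 N over the last 0.5 mm, with the grasp point at z = 0.165 m (about 0.166 expected). That means the tip was on the floor before I turned it.
- **Turned to the stop:** the gripper turned about 100° from where the keyway started. Torque rose from 0.20 to 0.38 N m over the last 2°, which is the stop. I judged the plug angle from this, because the plug itself can't be read.
- **Still pressing:** about 21 N downward and 5 N sideways remain on the key. No check failed or disagreed.
- **Other objects:** I planned the path to clear the other key, can, jar and carton. The last pictures I viewed showed only the lock, so I did not look at them again at the end.

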